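Pack out and clamp a mended relief tile

TASK

Slide the mended terracotta tile flush against the fence first. Then choose the packing blocks whose thicknesses together fill the gap between the tile and the blue jaw as nearly as they can while still slipping in with a few millimetres to spare, bring them side by side into the gap, pushed fully home against the back rail, and leave the other blocks and everything else where they are. Finally wind the crank clockwise until the jaw holds blocks and tile firmly against the fence, and let go.

Things in the scene. Friction and masses are not known exactly. Their poses are not given: they have to be found in the camera images.
- jig: White clamping board, fixed, 12 mm thick, covering x -205..125, y -295..205 mm of its frame. Origin on the bench under it; x points from the robot side to the back, y from the crank end to the fence end, z up. The bay between jaw and fence is open at the top and towards -x. A blue crank housing, 32 mm high, covers x 27..83, y -250..-120 mm
- fence: Fixed aluminium fence with cork face, 90 x 30 x 40 mm, standing on the board near its +y end (its place along y changes from job to job). Origin at the centre of its underside, axes parallel to the board's; the cork face that the tile rests against is at y = -15 mm in its frame
- tile: Loose mended terracotta relief tile, 90 (x) x 75 (y) x 28 mm high, 0.36 kg, lying face up in the bay, a little away from the fence and slightly turned. Origin at the centre of its underside
- jaw: Blue sliding jaw with a cork face looking to board +y. Origin at the foot of that face, midway along it. The jaw covers board x 10..90 mm, is 27 mm thick, 41 mm high, and slides to +y by 5 mm per rad of the crank, 16.5 mm at most. At the start it is fully back. The gap to fill, from this face to the seated tile, is 68 to 94 mm; blocks need 4 mm or more to spare to slip in
- crank (a joint): Crank angle: 0 wound back (start), growing clockwise seen from above, stop at 3.3 rad. It turns with about 2.5 N at the knob, stays where it is left and keeps the clamping pressure; it stalls when jaw, blocks, tile and fence are all in contact. Pushing the knob then with 5 to 15 N clamps well
- crank_knob (a point): Top centre of the crank's upright black knob, a free-spinning round grip of 20 mm diameter, 98 mm above the bench, clear to grip over its upper 30 mm. It goes round on a 60 mm radius about the crank axis
- back_rail (a point): Point on the near face of the fixed aluminium back rail (28 mm high, along board y -105..195 mm) at board x = 90 mm, y = 0, on the board's upper face; the blocks' far ends stop against it
- crank_axis (a point): Point on the crank's vertical axis at the height of the knob's top
- block20: Loose solid plastic packing block, green, 70 long (x) x 20 thick (y) x 40 mm high with 4 mm corner chamfers, 56 g, standing on the board in front of the bay, in one of four places (board x about -66 or -154 mm, y about 95 or -135 mm), its length within 0.1 rad of board x. Origin at the centre of its underside. Home against the back rail its origin is at board x = 55 mm
- block30: Loose solid plastic packing block, yellow, 70 long (x) x 30 thick (y) x 40 mm high with 4 mm corner chamfers, 84 g, standing on the board in front of the bay, in one of four places (board x about -66 or -154 mm, y about 95 or -135 mm), its length within 0.1 rad of board x. Origin at the centre of its underside. Home against the back rail its origin is at board x = 55 mm
- block40: Loose solid plastic packing block, blue, 70 long (x) x 40 thick (y) x 40 mm high with 4 mm corner chamfers, 112 g, standing on the board in front of the bay, in one of four places (board x about -66 or -154 mm, y about 95 or -135 mm), its length within 0.1 rad of board x. Origin at the centre of its underside. Home against the back rail its origin is at board x = 55 mm
- block50: Loose solid plastic packing block, red, 70 long (x) x 50 thick (y) x 40 mm high with 4 mm corner chamfers, 140 g, standing on the board in front of the bay, in one of four places (board x about -66 or -154 mm, y about 95 or -135 mm), its length within 0.1 rad of board x. Origin at the centre of its underside. Home against the back rail its origin is at board x = 55 mm
- pigment_jar: Pigment jar, 56 mm diameter, 65 mm high, loose on the bench beside the board; not part of the job. Origin at the centre of its underside
- mug: Blue mug, 80 mm diameter, 90 mm high, loose on the bench beside the board; not part of the job. Origin at the centre of its underside
- brush: Brush, 200 mm long, lying, loose on the bench beside the board; not part of the job. Origin at the centre of its underside (of the tool's axis line)
- spatula: Spatula, 200 mm long, lying, loose on the bench beside the board; not part of the job. Origin at the centre of its underside (of the tool's axis line)
- solvent: Amber bottle, 60 mm diameter, 140 mm high, loose on the bench beside the board; not part of the job. Origin at the centre of its underside
- tablet: Black slab phone, 140 x 70 x 9 mm, loose on the bench beside the board; not part of the job. Origin at the centre of its underside
- palette: White plate-like palette, 150 mm diameter, 14 mm high, loose on the bench beside the board; not part of the job. Origin at the centre of its underside
Things that resemble listed ones, but are neither listed nor needed, are in the scene too. Of the things that look like the block40, the smallest one is meant.

How it is judged:
By the outcome, as a careful person would: the job done as asked, in the order asked, and still so for the second after the job is handed in, with the robot touching nothing.
It also fails if it takes over 69 s, if anything falls off the work surface, if the arm or the gripper's body presses on something with over 40 N, if the wrist force passes 120 N, or if a joint passes its speed limit or range.

ROBOT

A 7-joint arm with a two-finger parallel gripper is mounted at the origin on the work surface. World frame = base frame: x ahead of the robot, y to its left, z up, the work surface at z = 0. Lengths are in m, angles in degrees, forces in N, time in s.
With the tool pointing down it reaches from about 0.425 to 0.875 m from the base axis. Payload 4.7 kg.
Tool frame: the origin (TCP) lies on the centre line of the jaws, within the pads' length; the fingertips stand 14 mm ahead of it and the grasp point (between the pads) lies 5 mm behind it; z points along the fingers, y is the line along which they close (so a half turn about z gives the same grasp; the last joint's range is limited). The gripper opens to 87 mm and grips with 3 to 60 N. Pads are 19 mm wide; open, the fingers measure 117 mm over their backs; the gripper's body (75 mm by 190 mm) begins 51 mm behind the grasp point.
Start: joints at [65.208, 18.392, -4.016, 83.108, 1.295, 78.541, -3.26], TCP at [0.281, -0.586, 0.237] pointing down, gripper open.
Joint ranges: [-163.93, 163.93], [-17.29, 119.83], [-79.2, 71.16], [3.27, 140.29], [-89.18, 269.18], [5.43, 117.66], [-154.24, 154.24]. Speed limits (degrees/s): [147.25, 147.25, 180, 180, 180, 180, 180].

INTERFACE

Orientations are given as [roll, pitch, yaw] about the fixed x, y, z axes, in that order (R = Rz(yaw) Ry(pitch) Rx(roll)).
In Python, from cell import env gives the robot as it stands.
- The arm moves only by the tool jog_arm, never from a script. Its argument "motion" is a list that holds one entry, the list of rows, each a list of 7 numbers: the shift along the tool's x, y, z in units of 0.1 m (1.0 is 0.1 m), then the turn, a rotation vector about the tool's x, y, z in units of 180 degrees (1.0 is 180 degrees), then the closure, from 0 (fully open) to 1 (shut). A call has 1 to 5 rows; each row is the pose to reach, as a shift and turn from the pose commanded when the call began, along the tool's axes at that moment, turning the shorter way round; what a row does not reach only later rows make up. A row lasts 1/10 s, in which the tool goes at most 50 mm and 8.59 degrees, less where a joint would pass 70% of its speed; a pose out of reach is approached as far as the arm can. A call with a number of a shift or a turn outside -1 to 1 is refused whole. A call with a gripper value outside its range is refused whole. The fingers move at their own pace and stop on an object; "grip_force" is the grip in N (left out, the last holds). Time passes only in rows, so rows that repeat a pose let the fingers close. It gives the time, the measured TCP pose, the force, the opening and the grip force at its end, in the units of the state.
- env.get_obs(): the state, without advancing time (a new reading comes with each control period).
- env.read_camera(name): name is "scene" or "side" or "wrist"; returns (picture, depth): 400x640x3 uint8, red, green, blue; 400x640 float32, m along the optical axis (not along the pixel's ray), 0 where there is no reading.
- env.camera_info(name): a dict with "camera_matrix" (3x3 intrinsics, pixels), "k1" (the pictures are not rectified: a ray, as slopes to the right and down, at radius r is drawn at 1 + k1 r^2 times it, then the intrinsics apply), "origin" and "orientation" of the camera in the world; the wrist camera has in their place "mount" (4x4, takes a point from camera to tool coordinates, whose origin is the TCP and whose axes are the flange's). Camera axes: x right, y down, z forward; pixel columns grow to the right and rows downward; lengths in m; the calibration is good to about 2 mm. A picture is of the moment at which its call begins: read the wrist's pose just before it. camera_info takes no time and is no camera call.
- env.sign_off(): hands the job in; it is judged then, once.
The state is a dict: "time_s": time; "qpos": joint angles; "joint_velocities": joint speeds; "effort": joint torques, N m; "tool_pos": TCP position; "tool_rot": TCP orientation; "force": force on the tool from outside, world axes, zero at the start; "wrist_torque": the same for the moment, N m; "grip_width": finger opening in m; "grasp_force": force on a finger pad.
Only numpy, scipy, OpenCV 4.12 (cv2) and the standard library are available. Lean on these libraries where they do the work, as an engineer would, in place of code of your own. Each camera call takes 0.05 s, during which the arm holds its last target. There are 200 camera calls.

## Working session

There is one attempt and no reset: what is moved stays moved. The work goes in short steps, Python scripts to look and compute and a tool call to move; the robot and the scene stay as the last step left them, time stands still between calls to the robot, and variables do not carry over. Pictures are saved under pics/ and viewed, at most 10 in all, crops included, and the job is handed in when it is done.

Besides the shell and the picture viewer there is one more tool, called after ">>>" by a JSON object that holds its "method" and its "body". jog_arm: Moves the arm, as the interface text tells. Shifts and turns lie within -1 to 1; 1 stands for 0.1 m of shift or 180 degrees of turn. Its arguments: {"type":"object","properties":{"motion":{"type":"array","items":{"type":"array","items":{"type":"array","items":{"type":"number"}}}},"grip_force":{"type":"number"}},"required":["motion"]}

```bash
mkdir -p pics; cat > h.py <<'E'
import numpy as np, cv2
from cell import env
from scipy.spatial.transform import Rotation as R
def rot(o):
    o=np.array(o,float)
    return o if o.shape==(3,3) else R.from_euler('xyz',o,degrees=True).as_matrix()
def cam(name):
    s=env.get_obs(); im,d=env.read_camera(name); i=env.camera_info(name)
    if 'mount' in i:
        T=np.eye(4); T[:3,:3]=rot(s['tool_rot']); T[:3,3]=s['tool_pos']; T=T@np.array(i['mount'])
    else:
        T=np.eye(4); T[:3,:3]=rot(i['orientation']); T[:3,3]=i['origin']
    return im,d,np.array(i['camera_matrix']),i['k1'],T
def ray(K,k1,px):
    p=cv2.undistortPoints(np.array(px,float).reshape(-1,1,2),K,np.array([k1,0,0,0.])).reshape(-1,2) if k1==0 else None
    q=np.c_[(np.array(px,float).reshape(-1,2)-K[:2,2])/[K[0,0],K[1,1]]]
    p=q.copy()
    for _ in range(20): p=q/(1+k1*(p**2).sum(1,keepdims=True))
    return np.c_[p,np.ones(len(p))]
def plane(K,k1,T,px,z):
    r=ray(K,k1,px)@T[:3,:3].T; o=T[:3,3]
    return o+r*((z-o[2])/r[:,2])[:,None]
def cloud(d,K,k1,T):
    v,u=np.mgrid[:d.shape[0],:d.shape[1]]
    r=ray(K,k1,np.c_[u.ravel(),v.ravel()])
    P=(r*d.reshape(-1,1))@T[:3,:3].T+T[:3,3]
    return P.reshape(d.shape+(3,))
def save(n,im): cv2.imwrite('pics/'+n+'.png',cv2.cvtColor(im,cv2.COLOR_RGB2BGR))
E
python3 - <<'E'
from h import *
for n in ['scene','side']:
    c=cam(n); save(n,c[0]); np.savez(n,im=c[0],d=c[1],K=c[2],k1=c[3],T=c[4]); print(n,c[2:],(c[1]>0).mean())
print(env.get_obs(), env.camera_info('wrist')['mount'])
E
```

```text
scene (array([[437.08104215,   0.        , 320.68795659],
       [  0.        , 437.08104215, 197.47980804],
       [  0.        ,   0.        ,   1.        ]]), -0.005062706732614695, array([[-0.13469358,  0.83703774, -0.53030695,  1.34281149],
       [ 0.99088451,  0.11504916, -0.0700826 ,  0.15873103],
       [ 0.00234958, -0.53491262, -0.84490412,  1.48247427],
       [ 0.        ,  0.        ,  0.        ,  1.        ]])) 0.9959609375
side (array([[479.31943596,   0.        , 327.27464491],
       [  0.        , 479.31943596, 191.99124008],
       [  0.        ,   0.        ,   1.        ]]), -0.05599145324520712, array([[-0.95372904, -0.16335299,  0.25242172,  0.12262069],
       [-0.29986799,  0.57796669, -0.75896884,  1.07835157],
       [-0.02191152, -0.79954381, -0.60020795,  0.88778253],
       [ 0.        ,  0.        ,  0.        ,  1.        ]])) 0.99584765625
{'time_s': 0.1, 'qpos': array([65.20989878, 18.43665511, -4.01179975, 83.16712556,  1.29363457,
       78.54190845, -3.25895227]), 'joint_velocities': array([-0.06062304, -0.09214734,  0.03850988, -0.21238331,  0.0314511 ,
       -0.05865426,  0.06658592]), 'effort': array([ 5.47330058e-05, -4.92572057e+01, -4.05578529e-01, -3.13396990e+01,
       -6.40660431e-02,  3.95199435e-02,  7.49266155e-05]), 'tool_pos': array([ 0.28055856, -0.58581056,  0.23555636]), 'tool_rot': array([-1.79899451e+02,  5.29675205e-03,  2.55969172e+01]), 'force': array([-1.11691955, -0.23203163, -0.40444964]), 'wrist_torque': array([-0.02135586, -0.03373922,  0.00609849]), 'grasp_force': 0.0, 'grip_width': 0.08725415560900897} [[ 1.52739343e-04 -9.65661422e-01 -2.59803761e-01  7.13441828e-02]
 [ 9.99999978e-01  1.84450992e-04 -9.76809114e-05 -9.77264658e-05]
 [ 1.42247749e-04 -2.59803741e-01  9.65661429e-01 -1.48295265e-01]
 [ 0.00000000e+00  0.00000000e+00  0.00000000e+00  1.00000000e+00]]
```

View pics/scene.png

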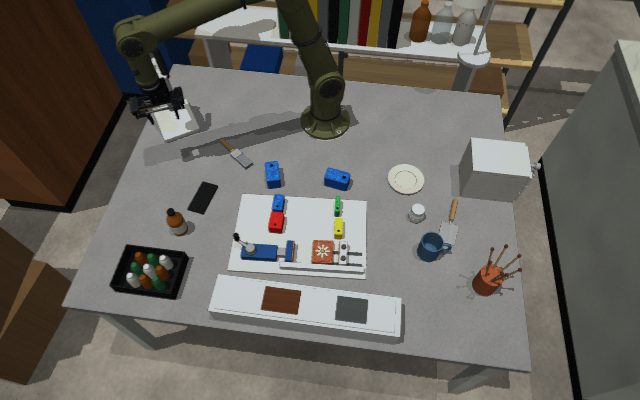

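View pics/side.png

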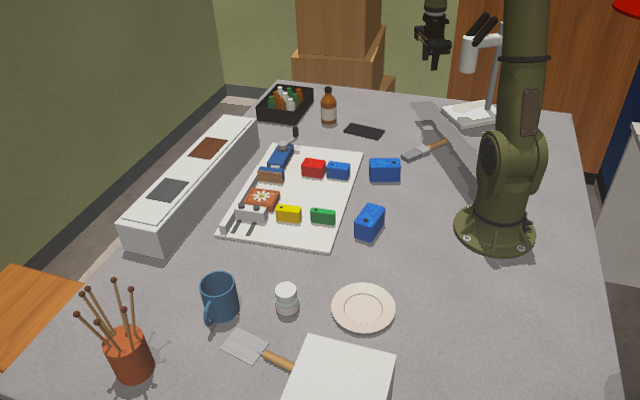

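```bash
cat >> h.py <<'E'
def load(n):
    f=np.load(n+'.npz'); return f['im'],f['d'],f['K'],float(f['k1']),f['T']
E
python3 - <<'E'
from h import *
for n,cs in [('scene',[(237,196),(367,199),(366,276),(229,272)]),('side',[(272,145),(363,151),(330,250),(220,236)])]:
    im,d,K,k1,T=load(n); P=cloud(d,K,k1,T)
    print(n,plane(K,k1,T,cs,.012).round(3).tolist())
    m=(abs(P[...,2]-.012)<.004)&(im.min(2)>140)
    nl,lab,st,_=cv2.connectedComponentsWithStats(m.astype(np.uint8)); i=1+st[1:,4].argmax()
    q=P[lab==i]; print(st[i], np.median(q[:,2]), cv2.minAreaRect((q[:,:2]*1000).astype(np.float32)))
    hsv=cv2.cvtColor(im,cv2.COLOR_RGB2HSV)
    for c,lo,hi in [('blue',100,125),('red',0,5),('red2',172,180),('green',50,80),('yellow',22,33)]:
        mm=((hsv[...,0]>=lo)&(hsv[...,0]<=hi)&(hsv[...,1]>150)&(P[...,2]>.03)&(P[...,2]<.12)&(P[...,0]>.2)&(P[...,0]<.95)).astype(np.uint8)
        nl,lab,st,_=cv2.connectedComponentsWithStats(mm)
        for j in range(1,nl):
            if st[j,4]>25:
                q=P[lab==j]; zt=np.percentile(q[:,2],95); t=q[abs(q[:,2]-zt)<.006]
                r=cv2.minAreaRect((t[:,:2]*1000).astype(np.float32)); print(c,st[j].tolist(),zt.round(3),[np.round(x,1).tolist() for x in r])
E
```

```text
scene [[0.458, -0.295, 0.012], [0.402, 0.22, 0.012], [0.727, 0.242, 0.012], [0.779, -0.247, 0.012]]
[ 235  194  132   75 4107] 0.011770321518689508 ((569.1260375976562, -22.374969482421875), (290.56890869140625, 499.6691589355469), 3.7433831691741943)
blue [265, 161, 15, 24, 293] 0.06 [[349.5, -170.3], [96.5, 52.0], 15.3]
blue [325, 168, 25, 19, 347] 0.059 [[335.8, 90.1], [94.7, 59.9], 79.0]
blue [272, 194, 13, 18, 171] 0.057 [[486.9, -120.4], [71.1, 36.0], 2.7]
blue [285, 241, 8, 20, 109] 0.059 [[685.5, -43.4], [76.7, 19.8], 2.9]
blue [241, 244, 36, 16, 369] 0.048 [[696.4, -151.0], [52.9, 123.7], 3.7]
red [268, 212, 16, 20, 249] 0.056 [[566.4, -114.2], [69.0, 47.7], 2.3]
green [335, 197, 5, 18, 62] 0.058 [[471.0, 108.4], [61.2, 11.5], 6.4]
yellow [335, 218, 8, 20, 134] 0.056 [[561.9, 121.8], [70.9, 25.2], 2.7]
side [[0.761, -0.239, 0.012], [0.443, -0.286, 0.012], [0.408, 0.211, 0.012], [0.714, 0.243, 0.012]]
[ 214  145  150  108 5344] 0.013164119261470653 ((588.376220703125, -18.330841064453125), (331.2547302246094, 505.8033752441406), 3.917476177215576)
blue [267, 149, 10, 15, 29] 0.047 [[710.8, -124.8], [9.1, 80.4], 0.9]
blue [370, 158, 30, 17, 359] 0.057 [[345.2, -168.7], [94.2, 59.0], 16.4]
blue [327, 162, 22, 9, 146] 0.057 [[483.7, -117.1], [65.8, 40.3], 9.1]
blue [354, 203, 31, 25, 441] 0.06 [[331.1, 94.8], [98.3, 55.7], 79.3]
red [301, 158, 24, 17, 290] 0.056 [[562.9, -111.9], [53.5, 70.9], 86.0]
green [316, 209, 19, 6, 63] 0.057 [[452.6, 109.1], [50.3, 18.7], 6.1]
yellow [275, 204, 26, 15, 302] 0.056 [[557.7, 124.1], [71.1, 32.5], 7.7]
```

>>> {"method": "jog_arm", "body": {"motion": [[[0,-0.2,-0.2,0,0,0.04,0],[0.1,-0.5,-0.6,0,0,0.08,0],[0.2,-0.8,-0.9,0,0,0.121,0],[0.2,-0.8,-0.9,0,0,0.121,0]]]}}

```text
time_s: 0.5
tool_pos: [0.266, -0.5039, 0.3325]
tool_rot: [179.6, -0.3, 3.9]
force: [-0.3, -0.9, 0.6]
grip_width: 0.0874
grasp_force: 0.0
```

>>> {"method": "jog_arm", "body": {"motion": [[[0.33,-0.5,0,0,0,0,0],[0.66,-1,0,0,0,0,0]]]}}

```text
time_s: 0.7
tool_pos: [0.3131, -0.4183, 0.3256]
tool_rot: [-180.0, 0.0, 3.7]
force: [1.5, 0.1, 0.3]
grip_width: 0.0872
grasp_force: 0.0
```

>>> {"method": "jog_arm", "body": {"motion": [[[0.33,-0.5,0,0,0,0,0],[0.66,-1,0,0,0,0,0]]]}}

```text
time_s: 0.9
tool_pos: [0.3636, -0.3299, 0.3256]
tool_rot: [-180.0, 0.0, 3.9]
force: [1.1, -0.6, -0.6]
grip_width: 0.0868
grasp_force: 0.0
```

>>> {"method": "jog_arm", "body": {"motion": [[[0.33,-0.5,0,0,0,0,0],[0.66,-1,0,0,0,0,0]]]}}

```text
time_s: 1.1
tool_pos: [0.413, -0.2429, 0.3257]
tool_rot: [-180.0, 0.0, 3.9]
force: [0.6, -1.0, 0.3]
grip_width: 0.0867
grasp_force: 0.0
```

>>> {"method": "jog_arm", "body": {"motion": [[[0.33,-0.5,0,0,0,0,0],[0.66,-1,0,0,0,0,0]]]}}

```text
time_s: 1.3
tool_pos: [0.4624, -0.1561, 0.3257]
tool_rot: [-180.0, 0.0, 3.9]
force: [1.1, -0.4, -0.3]
grip_width: 0.0867
grasp_force: 0.0
```

>>> {"method": "jog_arm", "body": {"motion": [[[0.33,-0.5,0,0,0,0,0],[0.66,-1,0,0,0,0,0],[0.66,-1,0,0,0,0,0]]]}}

```text
time_s: 1.6
tool_pos: [0.5225, -0.0477, 0.3257]
tool_rot: [-179.8, -0.0, 4.3]
force: [-1.3, -0.4, 0.7]
grip_width: 0.0871
grasp_force: 0.0
```

>>> {"method": "jog_arm", "body": {"motion": [[[0.45,-0.3,0,0,0,0,0],[0.9,-0.6,0,0,0,0,0],[0.9,-0.6,0,0,0,0,0],[0.9,-0.6,0,0,0,0,0],[0.9,-0.6,0,0,0,0,0]]]}}

```text
time_s: 2.1
tool_pos: [0.6063, 0.0112, 0.3258]
tool_rot: [180.0, 0.1, 3.8]
force: [0.6, -0.4, 0.7]
grip_width: 0.0871
grasp_force: 0.0
```

```bash
python3 - <<'E'
from h import *
c=cam('wrist'); save('w1',c[0]); np.savez('w1',im=c[0],d=c[1],K=c[2],k1=c[3],T=c[4]); print(c[2],c[3],c[4].round(3))
P=cloud(*c[1:])
m=(abs(P[...,2]-.012)<.004)&(c[0].min(2)>130)&(c[1]>0)
print(m.mean(),np.median(P[m][:,2]))
E
```

```text
[[303.87783732   0.         317.56873827]
 [  0.         303.87783732 197.33750624]
 [  0.           0.           1.        ]] -0.02986720274447901 [[ 0.066 -0.963 -0.261  0.678]
 [-0.998 -0.064 -0.018  0.016]
 [ 0.001  0.262 -0.965  0.474]
 [ 0.     0.     0.     1.   ]]
0.15227734375 0.01223336207233483
```

View pics/w1.png

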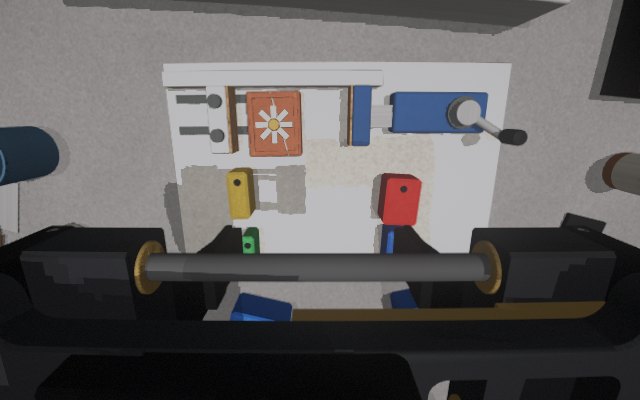

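```bash
python3 - <<'E'
from h import *
im,d,K,k1,T=load('w1'); P=cloud(d,K,k1,T)
a=np.radians(3.8); Rb=np.array([[np.cos(a),-np.sin(a)],[np.sin(a),np.cos(a)]]); o=np.array([.625,.0295])
B=np.dstack([(P[...,:2]-o)@Rb*1000,P[...,2]*1000])
v,u=np.mgrid[:400,:640]
def fit(name,pix,zr,col=None):
    u0,v0,u1,v1=pix; b=B[v0:v1,u0:u1].reshape(-1,3); c=im[v0:v1,u0:u1].reshape(-1,3).astype(int)
    m=(b[:,2]>zr[0])&(b[:,2]<zr[1])
    if col is not None: m&=col(c)
    q=b[m]; r=cv2.minAreaRect(q[:,:2].astype(np.float32))
    print(name,m.sum(),'z',np.median(q[:,2]).round(1),'x',np.percentile(q[:,0],[1,99]).round(1),'y',np.percentile(q[:,1],[1,99]).round(1),[np.round(t,1).tolist() for t in r])
fit('rail',(160,60,385,90),(36,44))
fit('tile',(243,88,306,162),(33,47),lambda c:(c[:,0]>c[:,2]+40))
fit('jaw',(344,80,376,150),(48,58))
fit('jawblue',(344,80,376,150),(48,58),lambda c:c[:,2]>c[:,0]+25)
fit('fence',(203,80,238,158),(46,58))
fit('housing',(386,88,490,138),(36,48),lambda c:c[:,2]>c[:,0]+25)
fit('knob',(495,120,530,150),(88,103))
fit('axis',(450,95,485,130),(50,103))
fit('yellow',(222,165,258,222),(46,58),lambda c:c[:,0]>c[:,2]+60)
fit('red',(375,170,425,230),(46,58),lambda c:c[:,0]>c[:,2]+60)
# board edges: right side, top, left
w=(abs(B[...,2]-12)<4)&(im.min(2)>120)
for r in (70,80,100,150,170): 
    s=B[r][w[r]]; print('row',r,s[:,1].min().round(1),s[:,1].max().round(1),s[0,0].round(1))
# ortho
S=1.6; X0,X1,Y0,Y1=-75,130,-270,205
H=int((X1-X0)*S);W=int((Y1-Y0)*S)
rr,cc=np.mgrid[:H,:W]; bx=X1-rr/S; by=Y1-cc/S
out=[]
for z in (52,):
    w3=np.c_[(np.stack([bx.ravel(),by.ravel()],1)/1000)@Rb.T+o,np.full(bx.size,z/1000)]
    c=(w3-T[:3,3])@T[:3,:3]; s=c[:,:2]/c[:,2:]; s=s*(1+k1*(s**2).sum(1,keepdims=True))
    px=s*K[0,0]+K[:2,2]; px=px.reshape(H,W,2).astype(np.float32)
    out.append(cv2.remap(im,px[...,0],px[...,1],cv2.INTER_CUBIC))
save('ortho',np.vstack(out))
E
```

```text
rail 3345 z 40.0 x [ 90.8 109.8] y [-102.1  191. ] [[97.9, 44.6], [299.7, 24.0], 89.8]
tile 2749 z 38.5 x [-3.6 83.6] y [ 7.6 80.6] [[39.5, 44.2], [88.7, 74.2], 1.0]
jaw 1272 z 52.4 x [12.  90.2] y [-87.7 -60.1] [[51.1, -74.1], [78.6, 28.4], 0.1]
jawblue 1073 z 52.5 x [12.  90.2] y [-87.4 -64. ] [[51.1, -75.9], [78.5, 24.2], 0.1]
fence 1203 z 51.7 x [ 0.9 89.5] y [102.2 131.5] [[45.3, 117.1], [89.1, 30.6], 0.0]
housing 2752 z 43.9 x [29.4 82.8] y [-246.9 -121.3] [[56.1, -184.8], [53.8, 128.5], 0.3]
knob 263 z 97.6 x [16.9 35.3] y [-276.1 -256.8] [[25.8, -266.2], [20.1, 19.4], 57.2]
axis 683 z 62.8 x [35.9 73.3] y [-239.1 -198.6] [[50.9, -217.0], [53.1, 34.0], 32.6]
yellow 917 z 52.3 x [-93.9 -25.6] y [ 82.7 112. ] [[-59.8, 97.6], [69.1, 29.6], 1.4]
red 1559 z 52.3 x [-103.6  -35. ] y [-163.  -113.4] [[-69.9, -138.2], [50.4, 70.5], 86.9]
row 70 -294.1 204.8 115.5
row 80 -294.6 -110.6 100.7
row 100 -292.9 204.3 74.2
row 150 -293.6 202.4 1.3
row 170 -292.9 203.8 -29.7
```

View pics/ortho.png

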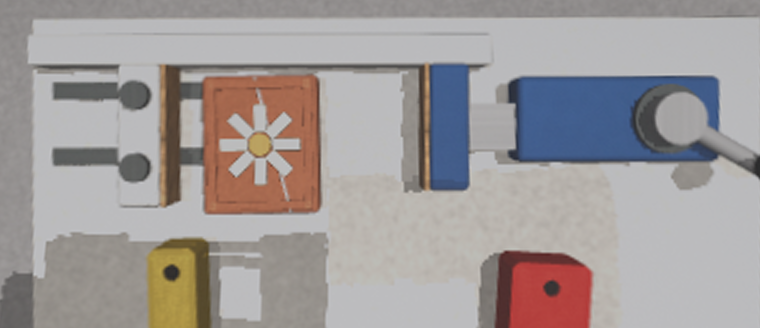

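>>> {"method": "jog_arm", "body": {"motion": [[[0.4,0.02,0.25,0,0,0,1],[0.59,0.03,0.6,0,0,0,1],[0.59,0.03,1.0,0,0,0,1]]], "grip_force": 20}}

```text
time_s: 2.45
tool_pos: [0.6678, 0.0109, 0.2266]
tool_rot: [179.9, -0.2, 3.6]
force: [-0.2, 0.2, -0.1]
grip_width: 0.0703
grasp_force: 0.0
```

>>> {"method": "jog_arm", "body": {"motion": [[[0,0,0.4,0,0,0,1],[0,0,0.8,0,0,0,1],[0,0,1,0,0,0,1],[0,0,1,0,0,0,1],[0,0,1,0,0,0,1]]]}}

```text
time_s: 2.95
tool_pos: [0.6661, 0.0118, 0.1279]
tool_rot: [179.9, -0.1, 3.7]
force: [0.3, -0.3, 1.7]
grip_width: 0.0309
grasp_force: 0.0
```

>>> {"method": "jog_arm", "body": {"motion": [[[0,0,0.3,0,0,0,1],[0,0,0.6,0,0,0,1],[0,0,0.85,0,0,0,1],[0,0,0.93,0,0,0,1],[0,0,0.93,0,0,0,1]]]}}

```text
time_s: 3.45
tool_pos: [0.6663, 0.0128, 0.0344]
tool_rot: [180.0, -0.0, 3.8]
force: [-0.7, -0.4, -0.3]
grip_width: 0.0012
grasp_force: 0.0
```

>>> {"method": "jog_arm", "body": {"motion": [[[0,-0.05,0,0,0,0,1],[0,-0.1,0,0,0,0,1],[0,-0.15,0,0,0,0,1],[0,-0.18,0,0,0,0,1]]]}}

```text
time_s: 3.85
tool_pos: [0.6656, 0.0309, 0.0349]
tool_rot: [179.9, -0.1, 3.9]
force: [-0.2, -3.9, 3.7]
grip_width: 0.0006
grasp_force: 2.1
```

>>> {"method": "jog_arm", "body": {"motion": [[[0,-0.03,0,0,0,0,1],[0,-0.06,0,0,0,0,1],[0,-0.08,0,0,0,0,1],[0,-0.1,0,0,0,0,1]]]}}

```text
time_s: 4.25
tool_pos: [0.6644, 0.0408, 0.0337]
tool_rot: [180.0, -0.0, 3.8]
force: [0.4, -4.9, 3.0]
grip_width: 0.0003
grasp_force: 2.1
```

>>> {"method": "jog_arm", "body": {"motion": [[[0,-0.01,0,0,0,0,1],[0,-0.02,0,0,0,0,1],[0,-0.03,0,0,0,0,1]]]}}

```text
time_s: 4.55
tool_pos: [0.6639, 0.0442, 0.0334]
tool_rot: [180.0, 0.0, 3.8]
force: [0.9, -4.2, 2.5]
grip_width: 0.0005
grasp_force: 2.0
```

>>> {"method": "jog_arm", "body": {"motion": [[[0,-0.01,0,0,0,0,1],[0,-0.02,0,0,0,0,1]]]}}

```text
time_s: 4.75
tool_pos: [0.6636, 0.0462, 0.0334]
tool_rot: [180.0, 0.0, 3.8]
force: [-0.6, -4.2, 2.6]
grip_width: 0.0004
grasp_force: 2.0
```

>>> {"method": "jog_arm", "body": {"motion": [[[0,-0.01,0,0,0,0,1],[0,-0.02,0,0,0,0,1]]]}}

```text
time_s: 4.95
tool_pos: [0.6635, 0.0483, 0.0334]
tool_rot: [180.0, 0.0, 3.8]
force: [1.4, -3.4, 2.0]
grip_width: 0.0008
grasp_force: 1.9
```

>>> {"method": "jog_arm", "body": {"motion": [[[0,-0.01,0,0,0,0,1],[0,-0.02,0,0,0,0,1]]]}}

```text
time_s: 5.15
tool_pos: [0.6634, 0.0504, 0.0335]
tool_rot: [180.0, 0.0, 3.8]
force: [0.7, -3.4, 3.0]
grip_width: 0.0003
grasp_force: 2.0
```

>>> {"method": "jog_arm", "body": {"motion": [[[0,-0.01,0,0,0,0,1],[0,-0.02,0,0,0,0,1]]]}}

```text
time_s: 5.35
tool_pos: [0.6634, 0.0504, 0.0335]
tool_rot: [179.9, 0.0, 3.8]
force: [0.5, -7.4, 3.0]
grip_width: 0.0004
grasp_force: 3.8
```

```bash
python3 - <<'E'
from h import *
im,d,K,k1,T=cam('wrist'); save('w2',im); print(env.get_obs()['force'])
E
```

```text
[-0.98988973 -7.05166853  2.74918632]
```

View pics/w2.png

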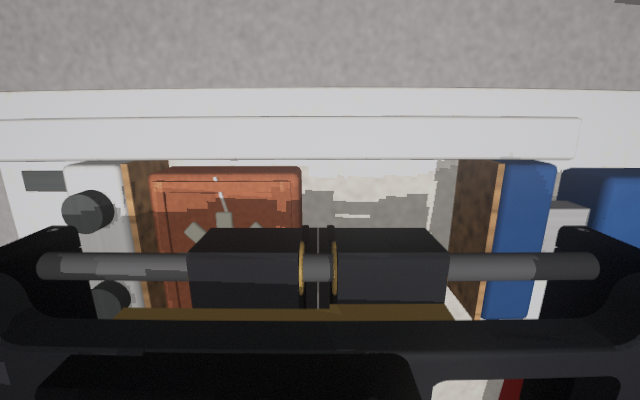

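>>> {"method": "jog_arm", "body": {"motion": [[[0,-0.01,0,0,0,0,1],[0,-0.01,0,0,0,0,1],[0,0.1,0,0,0,0,1],[0,0.1,-0.4,0,0,0,1],[0,0.1,-0.9,0,0,0,0]]]}}

```text
time_s: 5.9
tool_pos: [0.6612, 0.0433, 0.1208]
tool_rot: [-179.8, 0.4, 3.9]
force: [1.6, 0.9, 0.5]
grip_width: 0.0037
grasp_force: 0.0
```

>>> {"method": "jog_arm", "body": {"motion": [[[-0.4,-0.3,0,0,0,0,0],[-0.8,-0.6,0,0,0,0,0],[-0.98,-0.85,0,0,0,0,0],[-0.98,-0.85,0,0,0,0,0],[-0.98,-0.85,0,0,0,0,0]]]}}

```text
time_s: 6.4
tool_pos: [0.5599, 0.1222, 0.1235]
tool_rot: [-179.9, -0.0, 4.0]
force: [0.6, -1.4, 0.3]
grip_width: 0.0406
grasp_force: 0.0
```

```bash
cat >> h.py <<'E'
a=np.radians(3.8); Rb=np.array([[np.cos(a),-np.sin(a)],[np.sin(a),np.cos(a)]]); o=np.array([.625,.0295])
def board(P): return np.concatenate([(P[...,:2]-o)@Rb*1000,P[...,2:]*1000],-1)
def fit(B,im,name,box,zr,col=None):
    c=im.astype(int); x0,x1,y0,y1=box
    m=(B[...,2]>zr[0])&(B[...,2]<zr[1])&(B[...,0]>x0)&(B[...,0]<x1)&(B[...,1]>y0)&(B[...,1]<y1)
    if col: m&=col(c)
    q=B[m]
    if len(q)<10: print(name,len(q)); return
    r=cv2.minAreaRect(q[:,:2].astype(np.float32))
    print(name,len(q),'z',np.median(q[:,2]).round(1),'x',np.percentile(q[:,0],[1,99]).round(1),'y',np.percentile(q[:,1],[1,99]).round(1),[np.round(t,1).tolist() for t in r])
def tool():
    s=env.get_obs(); print('tool',board(s['tool_pos']).round(1),(np.array(s['tool_rot'])-[0,0,3.8]).round(1),'F',s['force'].round(1),'g',round(s['grip_width'],4),s['time_s'])
isred=lambda c:(c[...,0]>c[...,2]+40)
isblue=lambda c:(c[...,2]>c[...,0]+25)
iswhite=lambda c:(c.min(-1)>110)
E
python3 - <<'E'
from h import *
im,d,K,k1,T=cam('wrist'); B=board(cloud(d,K,k1,T)); save('w3',im); tool()
fit(B,im,'tile',(-10,100,0,102),(34,45),isred)
fit(B,im,'jaw',(0,95,-100,-45),(48,58))
fit(B,im,'fence',(-10,85,85,140),(48,58))
fit(B,im,'yellow',(-110,-15,70,125),(47,57),isred)
im,d,K,k1,T=cam('scene'); B=board(cloud(d,K,k1,T))
fit(B,im,'s tile',(-10,100,0,102),(34,45),isred)
fit(B,im,'s fence',(-10,85,85,140),(48,58))
fit(B,im,'s jaw',(0,95,-100,-45),(48,58))
E
```

```text
tool [-58.1  95.4 123.4] [-1.8e+02 -0.0e+00  1.0e-01] F [ 0.8  0.5 -0.5] g 0.0449 6.45
tile 10421 z 38.5 x [-3.9 82.9] y [ 29.1 101.5] [[39.6, 64.7], [73.8, 88.8], 90.0]
jaw 5009 z 52.3 x [12.  87.9] y [-86.8 -59.4] [[50.1, -73.6], [77.9, 30.3], 0.3]
fence 4448 z 51.8 x [ 1.9 84.4] y [102.8 132.3] [[43.0, 117.9], [83.9, 30.2], 0.3]
yellow 3167 z 52.2 x [-90.9 -25.1] y [ 83.1 112.5] [[-58.3, 98.0], [67.0, 29.7], 1.0]
s tile 322 z 38.9 x [-3.4 86.2] y [27.  99.8] [[41.3, 63.5], [91.9, 74.2], 0.1]
s fence 121 z 51.3 x [ 2.8 84.7] y [100.7 129.9] [[43.2, 111.5], [83.7, 35.6], 1.5]
s jaw 127 z 51.8 x [14.  92.1] y [-89.9 -62.3] [[53.0, -75.9], [28.1, 78.5], 90.0]
```

>>> {"method": "jog_arm", "body": {"motion": [[[-0.2,-0.02,0.1,0,0,0,0.3],[-0.2,-0.02,0.4,0,0,0,0.3],[-0.2,-0.02,0.75,0,0,0,0.3],[-0.2,-0.02,0.87,0,0,0,0.3],[-0.2,-0.02,0.87,0,0,0,0.6]]]}}

```text
time_s: 7.0
tool_pos: [0.5394, 0.1203, 0.0345]
tool_rot: [-180.0, 0.3, 3.7]
force: [0.0, -0.7, 0.2]
grip_width: 0.0579
grasp_force: 0.0
```

>>> {"method": "jog_arm", "body": {"motion": [[[0,0,0,0,0,0,1],[0,0,0,0,0,0,1],[0,0,0,0,0,0,1],[0,0,0,0,0,0,1],[0,0,0,0,0,0,1]]], "grip_force": 25}}

```text
time_s: 7.5
tool_pos: [0.5413, 0.1213, 0.0376]
tool_rot: [180.0, -0.1, 3.8]
force: [-1.2, -0.5, 4.6]
grip_width: 0.0301
grasp_force: 25.0
```

>>> {"method": "jog_arm", "body": {"motion": [[[0,0,-0.03,0,0,0,1],[0,0,-0.06,0,0,0,1],[0,0,-0.08,0,0,0,1]]]}}

```text
time_s: 7.8
tool_pos: [0.5403, 0.1212, 0.0446]
tool_rot: [180.0, 0.0, 3.8]
force: [-0.5, 0.1, -0.4]
grip_width: 0.03
grasp_force: 25.0
```

```bash
python3 - <<'E'
from h import *
im,d,K,k1,T=cam('wrist'); B=board(cloud(d,K,k1,T)); tool()
fit(B,im,'yellow',(-110,10,70,125),(47,70),isred)
E
```

```text
tool [-78.1  97.1  44.9] [180.  -0.   0.] F [ 0.3  0.4 -1. ] g 0.03 7.85
yellow 6954 z 59.1 x [-94.6   5.8] y [ 83.2 112.5] [[-43.1, 98.0], [106.2, 30.2], 1.0]
```

>>> {"method": "jog_arm", "body": {"motion": [[[0,0.3,0,0,0,0,1],[0,0.65,0,0,0,0,1],[0,0.87,0,0,0,0,1],[0,0.87,0,0,0,0,1],[0,0.87,0.05,0,0,0,1]]]}}

```text
time_s: 8.35
tool_pos: [0.5468, 0.0343, 0.0399]
tool_rot: [-180.0, -0.1, 3.7]
force: [-0.2, 1.3, -0.4]
grip_width: 0.03
grasp_force: 25.0
```

>>> {"method": "jog_arm", "body": {"motion": [[[0.1,0,0,0,0,0,1],[0.25,0,0,0,0,0,1],[0.4,0,0,0,0,0,1],[0.5,0,0,0,0,0,1],[0.55,0,0,0,0,0,1]]]}}

```text
time_s: 8.85
tool_pos: [0.6023, 0.0392, 0.0393]
tool_rot: [-180.0, -0.0, 3.9]
force: [-0.5, -1.0, -1.3]
grip_width: 0.0299
grasp_force: 25.0
```

```bash
python3 - <<'E'
from h import *
im,d,K,k1,T=cam('wrist'); B=board(cloud(d,K,k1,T)); tool()
fit(B,im,'yellow',(-50,60,-20,35),(47,70),lambda c:isred(c)&(c[...,1]>c[...,0]*.6))
fit(B,im,'tile',(-10,100,20,102),(34,45),isred)
E
```

```text
tool [-21.6  11.2  39.5] [-1.799e+02 -1.000e-01  1.000e-01] F [ 1.3 -0.4 -0.2] g 0.0297 8.9
yellow 6756 z 53.8 x [-38.3  30.5] y [-2.8 26.6] [[-4.4, 11.7], [70.5, 30.2], 1.0]
tile 22844 z 38.5 x [ 3.2 89.7] y [ 28.1 100.9] [[46.4, 61.2], [89.4, 82.0], 0.3]
```

```bash
python3 - <<'E'
from h import *
im,d,K,k1,T=cam('wrist'); save('w4',im); B=board(cloud(d,K,k1,T))
fit(B,im,'tile',(-20,100,29,105),(30,45),isred)
fit(B,im,'fence',(-10,85,85,140),(48,58))
E
```

```text
tile 23634 z 38.6 x [ 3.  89.5] y [ 29.6 103.2] [[39.8, 66.5], [102.7, 75.1], 0.0]
fence 10127 z 51.8 x [ 2.4 84.5] y [102.2 131.1] [[42.9, 117.3], [31.5, 84.3], 89.9]
```

View pics/w4.png

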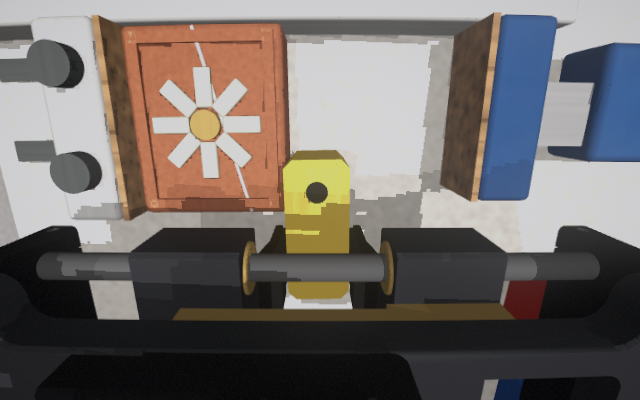

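>>> {"method": "jog_arm", "body": {"motion": [[[-0.05,0.02,0,0,0,0,1],[-0.1,0.02,0.03,0,0,0,1],[-0.1,0.02,0.03,0,0,0,0.5],[-0.1,0.02,0.03,0,0,0,0.5]]]}}

```text
time_s: 9.35
tool_pos: [0.5906, 0.0353, 0.0366]
tool_rot: [180.0, 0.0, 3.8]
force: [-0.2, -0.2, -0.4]
grip_width: 0.0389
grasp_force: 0.0
```

```bash
python3 - <<'E'
from h import *
im,d,K,k1,T=cam('wrist'); B=board(cloud(d,K,k1,T)); tool()
fit(B,im,'yellow',(-60,60,-20,35),(47,57),lambda c:isred(c)&(c[...,1]>c[...,0]*.6))
fit(B,im,'tile',(-20,100,20,102),(36,42),lambda c:isred(c)&(c[...,1]<c[...,0]*.6))
E
```

```text
tool [-33.9   8.   36.5] [180.   0.   0.] F [ 0.4 -0.3  0.2] g 0.0405 9.4
yellow 6883 z 52.2 x [-48.6  20.1] y [-5.6 23.8] [[-15.0, 9.0], [70.8, 30.2], 1.0]
tile 820 z 38.6 x [43.2 85.9] y [ 28.3 101.7] [[53.6, 65.2], [74.0, 66.0], 89.3]
```

>>> {"method": "jog_arm", "body": {"motion": [[[0,0,-0.2,0,0,0,0.5],[0,0,-0.4,0,0,0,0.5],[-0.25,0,-0.42,0,0,0,1],[-0.5,0,-0.42,0,0,0,1],[-0.5,0,-0.42,0,0,0,1]]]}}

```text
time_s: 9.9
tool_pos: [0.5381, 0.0317, 0.078]
tool_rot: [179.9, 0.2, 3.8]
force: [-0.6, 0.7, -0.1]
grip_width: 0.0269
grasp_force: 0.0
```

>>> {"method": "jog_arm", "body": {"motion": [[[0,0,0.1,0,0,0,1],[0,0,0.3,0,0,0,1],[0,0,0.42,0,0,0,1],[0.1,0,0.42,0,0,0,1],[0.2,0,0.42,0,0,0,1]]]}}

```text
time_s: 10.4
tool_pos: [0.5625, 0.0336, 0.0362]
tool_rot: [-180.0, 0.0, 3.8]
force: [0.4, -0.4, -0.2]
grip_width: 0.0006
grasp_force: 0.0
```

>>> {"method": "jog_arm", "body": {"motion": [[[0.12,0,0,0,0,0,1],[0.24,0,0,0,0,0,1],[0.36,0,0,0,0,0,1],[0.48,0,0,0,0,0,1],[0.6,0,0,0,0,0,1]]]}}

```text
time_s: 10.9
tool_pos: [0.6229, 0.0375, 0.0371]
tool_rot: [180.0, -0.0, 3.8]
force: [-1.0, -0.7, 1.1]
grip_width: 0.0003
grasp_force: 0.5
```

```bash
python3 - <<'E'
from h import *
im,d,K,k1,T=cam('wrist'); B=board(cloud(d,K,k1,T)); tool()
fit(B,im,'yellow',(-60,90,-20,35),(47,57),lambda c:isred(c)&(c[...,1]>c[...,0]*.6))
fit(B,im,'tile',(-20,100,20,102),(36,42),lambda c:isred(c)&(c[...,1]<c[...,0]*.6))
E
```

```text
tool [ 0.5  8.1 37.3] [-180.    -0.2   -0. ] F [2.4 1.  1.6] g 0.0006 10.95
yellow 9409 z 52.2 x [11.5 79.3] y [-6.5 22.9] [[44.7, 8.2], [30.2, 70.2], 90.0]
tile 77 z 39.9 x [ 4.8 72.8] y [ 57.4 100.9] [[28.1, 82.1], [93.6, 57.6], 43.2]
```

>>> {"method": "jog_arm", "body": {"motion": [[[0.05,0,0,0,0,0,1],[0.09,0,0,0,0,0,1],[0.11,0,0,0,0,0,1],[0.12,0,0,0,0,0,1]]]}}

```text
time_s: 11.35
tool_pos: [0.6332, 0.0382, 0.0366]
tool_rot: [180.0, 0.0, 3.8]
force: [-0.4, 0.8, 0.6]
grip_width: 0.0005
grasp_force: 0.5
```

>>> {"method": "jog_arm", "body": {"motion": [[[0.01,0,0,0,0,0,1],[0.01,0,0,0,0,0,1]]]}}

```text
time_s: 11.55
tool_pos: [0.634, 0.0382, 0.0366]
tool_rot: [180.0, 0.0, 3.8]
force: [-1.6, 0.5, -0.0]
grip_width: 0.0003
grasp_force: 0.5
```

>>> {"method": "jog_arm", "body": {"motion": [[[0.01,0,0,0,0,0,1],[0.02,0,0,0,0,0,1]]]}}

```text
time_s: 11.75
tool_pos: [0.6341, 0.0382, 0.0365]
tool_rot: [180.0, 0.3, 3.8]
force: [-8.5, -0.8, 8.0]
grip_width: 0.0002
grasp_force: 4.8
```

>>> {"method": "jog_arm", "body": {"motion": [[[0.01,0,0,0,0,0,1],[0.015,0,0,0,0,0,1]]]}}

```text
time_s: 11.95
tool_pos: [0.634, 0.0382, 0.0365]
tool_rot: [179.9, 0.5, 3.8]
force: [-12.9, -1.4, 10.4]
grip_width: 0.0006
grasp_force: 6.6
```

>>> {"method": "jog_arm", "body": {"motion": [[[-0.15,0,0,0,0,0,1],[-0.15,0,-0.3,0,0,0,0.8],[-0.4,0.3,-0.5,0,0,0,0],[-0.75,0.6,-0.5,0,0,0,0],[-1,0.96,-0.5,0,0,0,0]]]}}

```text
time_s: 12.45
tool_pos: [0.5438, -0.064, 0.0874]
tool_rot: [180.0, -0.1, 4.0]
force: [-0.2, -0.8, -0.5]
grip_width: 0.0246
grasp_force: 0.0
```

>>> {"method": "jog_arm", "body": {"motion": [[[0,0.3,0,0,0,0,0],[0,0.5,0,0,0,0,0],[0,0.5,0,0,0,0,0],[0,0.5,0,0,0,0,0]]]}}

```text
time_s: 12.85
tool_pos: [0.548, -0.1135, 0.0866]
tool_rot: [-180.0, -0.0, 3.8]
force: [0.4, 0.2, -0.5]
grip_width: 0.0565
grasp_force: 0.0
```

```bash
python3 - <<'E'
from h import *
im,d,K,k1,T=cam('wrist'); B=board(cloud(d,K,k1,T)); tool()
fit(B,im,'red',(-120,0,-180,-95),(47,57),isred)
fit(B,im,'yellow',(-60,95,-20,30),(47,57),lambda c:isred(c)&(c[...,1]>c[...,0]*.6))
fit(B,im,'tile',(-20,100,20,102),(36,42),lambda c:isred(c)&(c[...,1]<c[...,0]*.6))
fit(B,im,'jaw',(0,95,-100,-45),(48,58))
fit(B,im,'knob',(-20,60,-285,-240),(90,103))
E
```

```text
tool [ -86.2 -136.5   86.6] [-1.8e+02 -0.0e+00  1.0e-01] F [ 0.9 -0.   0.3] g 0.0605 12.9
red 8038 z 52.2 x [-101.   -34.8] y [-163.  -113.5] [[-68.7, -138.3], [50.1, 68.7], 86.9]
yellow 3055 z 51.9 x [20.9 48. ] y [-7.5 23. ] [[34.7, 8.2], [28.2, 32.8], 0.6]
tile 2629 z 38.3 x [ 1.5 53.3] y [27.1 62.8] [[27.5, 46.1], [40.5, 53.6], 89.3]
jaw 3600 z 52.2 x [11.3 45.7] y [-88.1 -60.4] [[28.8, -74.1], [35.6, 29.0], 0.0]
knob 1961 z 97.4 x [16.8 33.2] y [-272.9 -256.6] [[25.6, -264.7], [18.8, 18.0], 8.1]
```

>>> {"method": "jog_arm", "body": {"motion": [[[-0.01,0.01,0,0,0,0,0],[-0.01,0.01,0.2,0,0,0,0],[-0.01,0.01,0.45,0,0,0,0],[-0.01,0.01,0.5,0,0,0,0],[-0.01,0.01,0.5,0,0,0,0.3]]]}}

```text
time_s: 13.4
tool_pos: [0.5461, -0.1137, 0.0358]
tool_rot: [-179.9, 0.1, 3.9]
force: [-0.4, 1.0, -0.5]
grip_width: 0.0834
grasp_force: 0.0
```

>>> {"method": "jog_arm", "body": {"motion": [[[0,0,0,0,0,0,1],[0,0,0,0,0,0,1],[0,0,0,0,0,0,1],[0,0,0,0,0,0,1],[0,0,0,0,0,0,1]]]}}

```text
time_s: 13.9
tool_pos: [0.547, -0.1149, 0.037]
tool_rot: [180.0, -0.0, 3.8]
force: [-0.1, 0.2, 1.1]
grip_width: 0.0498
grasp_force: 24.8
```

>>> {"method": "jog_arm", "body": {"motion": [[[0,0,-0.03,0,0,0,1],[0,-0.2,-0.06,0,0,0,1],[0,-0.55,-0.08,0,0,0,1],[0,-0.85,-0.08,0,0,0,1],[0,-0.96,-0.08,0,0,0,1]]]}}

```text
time_s: 14.4
tool_pos: [0.5398, -0.0152, 0.0447]
tool_rot: [-179.9, 0.0, 4.1]
force: [0.3, 0.2, -1.0]
grip_width: 0.0498
grasp_force: 24.8
```

>>> {"method": "jog_arm", "body": {"motion": [[[0,-0.06,0,0,0,0,1],[0,-0.06,0,0,0,0,1]]]}}

```text
time_s: 14.6
tool_pos: [0.5399, -0.0134, 0.0444]
tool_rot: [180.0, 0.0, 3.8]
force: [0.8, -0.9, -1.1]
grip_width: 0.0501
grasp_force: 24.8
```

```bash
python3 - <<'E'
from h import *
im,d,K,k1,T=cam('wrist'); B=board(cloud(d,K,k1,T)); tool()
fit(B,im,'red',(-120,30,-70,0),(55,68),lambda c:isred(c)&(c[...,1]<c[...,0]*.5))
fit(B,im,'yellow',(-60,95,-20,30),(47,57),lambda c:isred(c)&(c[...,1]>c[...,0]*.6))
fit(B,im,'tile',(-20,100,20,102),(36,42),lambda c:isred(c)&(c[...,1]<c[...,0]*.6))
fit(B,im,'jaw',(0,95,-100,-45),(48,55),lambda c:~(isred(c)&(c[...,1]<c[...,0]*.5)))
E
```

```text
tool [-87.7 -38.1  44.4] [180.   0.  -0.] F [-0.   0.1 -1.8] g 0.05 14.65
red 11510 z 59.5 x [-103.3  -34.6] y [-62.  -13.2] [[-69.4, -37.6], [50.7, 70.4], 88.3]
yellow 1920 z 52.0 x [20.8 30.4] y [-6.8 22.6] [[25.7, 8.4], [10.4, 31.1], 0.9]
tile 5003 z 38.3 x [ 1.2 36.1] y [ 27.9 100.3] [[18.8, 64.5], [75.1, 36.6], 89.3]
jaw 3347 z 52.2 x [11.2 30.2] y [-87.1 -60. ] [[21.0, -74.0], [19.9, 28.7], 0.3]
```

>>> {"method": "jog_arm", "body": {"motion": [[[0.1,-0.035,0,0,0,-0.009,1],[0.3,-0.035,0.05,0,0,-0.009,1],[0.5,-0.035,0.05,0,0,-0.009,1],[0.5,-0.035,0.05,0,0,-0.009,1]]]}}

```text
time_s: 15.05
tool_pos: [0.5927, -0.0072, 0.0396]
tool_rot: [-180.0, -0.2, 5.4]
force: [0.5, -0.2, -0.9]
grip_width: 0.0502
grasp_force: 24.8
```

```bash
python3 - <<'E'
from h import *
im,d,K,k1,T=cam('wrist'); B=board(cloud(d,K,k1,T)); tool()
fit(B,im,'red',(-120,50,-70,0),(49,60),lambda c:isred(c)&(c[...,1]<c[...,0]*.5))
fit(B,im,'yellow',(-60,95,-20,30),(47,57),lambda c:isred(c)&(c[...,1]>c[...,0]*.6))
fit(B,im,'jaw',(0,95,-100,-45),(48,55),lambda c:~(isred(c)&(c[...,1]<c[...,0]*.5)))
E
```

```text
tool [-36.5 -34.2  39.3] [-180.    -0.     1.6] F [-0.3 -0.4 -1.6] g 0.0499 15.1
red 11583 z 54.7 x [-50.1  18.6] y [-58.7 -10. ] [[-16.3, -34.5], [70.4, 50.6], 0.1]
yellow 10335 z 52.1 x [21.8 80.3] y [-6.9 22.9] [[15.2, 4.3], [134.3, 35.9], 5.5]
jaw 11329 z 52.4 x [12.5 82.5] y [-86.9 -60. ] [[42.7, -73.8], [28.6, 82.4], 89.8]
```

>>> {"method": "jog_arm", "body": {"motion": [[[0.05,0,0,0,0,0,1],[0.12,0,0,0,0,0,1],[0.18,0,0,0,0,0,1],[0.22,0,0,0,0,0,1]]]}}

```text
time_s: 15.5
tool_pos: [0.6121, -0.0043, 0.0397]
tool_rot: [180.0, -0.0, 5.4]
force: [0.0, -0.6, -2.0]
grip_width: 0.0505
grasp_force: 24.8
```

```bash
python3 - <<'E'
from h import *
im,d,K,k1,T=cam('wrist'); B=board(cloud(d,K,k1,T)); tool(); save('w5',im)
fit(B,im,'red',(-120,70,-70,0),(49,60),lambda c:isred(c)&(c[...,1]<c[...,0]*.5))
fit(B,im,'yellow',(10,95,-12,30),(47,57),lambda c:isred(c)&(c[...,1]>c[...,0]*.6))
E
```

```text
tool [-14.6 -32.7  39.8] [-1.8e+02 -1.0e-01  1.6e+00] F [ 0.7 -0.5 -1.1] g 0.0505 15.55
red 11603 z 54.8 x [-30.6  38.2] y [-57.1  -8.3] [[3.2, -32.9], [50.5, 70.5], 90.0]
yellow 11131 z 52.1 x [22.1 90.3] y [-6.8 22.8] [[53.1, 8.1], [76.6, 31.1], 0.5]
```

>>> {"method": "jog_arm", "body": {"motion": [[[0,0,0.03,0,0,0,1],[0,0,0.03,0,0,0,0.3],[0,0,0.03,0,0,0,0.3],[0,0,-0.2,0,0,0,0.3],[0,0,-0.4,0,0,0,0.3]]]}}

```text
time_s: 16.05
tool_pos: [0.6108, -0.0042, 0.0795]
tool_rot: [-180.0, 0.1, 5.4]
force: [-0.2, -0.6, -0.0]
grip_width: 0.0603
grasp_force: 0.0
```

>>> {"method": "jog_arm", "body": {"motion": [[[-0.25,0,0,0,0,0.009,1],[-0.5,0,0,0,0,0.009,1],[-0.5,0,0.2,0,0,0.009,1],[-0.5,0,0.4,0,0,0.009,1],[-0.5,0,0.4,0,0,0.009,1]]]}}

```text
time_s: 16.55
tool_pos: [0.5592, -0.0093, 0.0372]
tool_rot: [-180.0, 0.3, 3.8]
force: [-1.6, 0.1, -1.3]
grip_width: 0.0287
grasp_force: 0.0
```

```bash
python3 - <<'E'
from h import *
im,d,K,k1,T=cam('wrist'); B=board(cloud(d,K,k1,T)); tool(); save('w5',im)
fit(B,im,'red',(-120,70,-70,0),(47,57),lambda c:isred(c)&(c[...,1]<c[...,0]*.5))
fit(B,im,'yellow',(10,95,-12,30),(47,57),lambda c:isred(c)&(c[...,1]>c[...,0]*.6))
E
```

```text
tool [-67.  -34.2  38.6] [-180.     0.2    0. ] F [0.9 0.3 0.7] g 0.0251 16.6
red 19348 z 52.1 x [-30.7  37.5] y [-56.8  -8. ] [[3.3, -32.0], [51.1, 70.2], 89.4]
yellow 5449 z 52.1 x [21.  47.2] y [-6.9 22.9] [[29.2, 8.1], [38.3, 31.0], 1.0]
```

>>> {"method": "jog_arm", "body": {"motion": [[[0.05,-0.01,0,0,0,0,1],[0.1,-0.01,0,0,0,0,1],[0.18,-0.01,0,0,0,0,1],[0.28,-0.01,0,0,0,0,1],[0.4,-0.01,0,0,0,0,1]]]}}

```text
time_s: 17.1
tool_pos: [0.6023, -0.0053, 0.0397]
tool_rot: [180.0, 0.0, 3.8]
force: [-0.9, -0.4, 0.5]
grip_width: 0.0004
grasp_force: 0.6
```

>>> {"method": "jog_arm", "body": {"motion": [[[0.1,0,0,0,0,0,1],[0.2,0,0,0,0,0,1],[0.26,0,0,0,0,0,1],[0.3,0,0,0,0,0,1],[0.33,0,0,0,0,0,1]]]}}

```text
time_s: 17.6
tool_pos: [0.6346, -0.003, 0.0394]
tool_rot: [-180.0, 0.0, 3.8]
force: [-1.8, -0.7, -0.6]
grip_width: 0.0005
grasp_force: 0.7
```

>>> {"method": "jog_arm", "body": {"motion": [[[0.01,0,0,0,0,0,1],[0.02,0,0,0,0,0,1],[0.03,0,0,0,0,0,1]]]}}

```text
time_s: 17.9
tool_pos: [0.6368, -0.003, 0.0394]
tool_rot: [180.0, 0.1, 3.8]
force: [-2.7, -0.4, 1.9]
grip_width: 0.0005
grasp_force: 2.0
```

>>> {"method": "jog_arm", "body": {"motion": [[[0.01,0,0,0,0,0,1],[0.02,0,0,0,0,0,1]]]}}

```text
time_s: 18.1
tool_pos: [0.6369, -0.003, 0.0394]
tool_rot: [180.0, 0.3, 3.8]
force: [-11.2, -0.4, 7.8]
grip_width: 0.0008
grasp_force: 5.2
```

>>> {"method": "jog_arm", "body": {"motion": [[[-0.1,0,0,0,0,0,1],[-0.2,0,0,0,0,0,1],[-0.2,0,-0.4,0,0,0,0.7],[-0.2,0,-0.8,0,0,0,0.4],[-0.2,0,-1,0,0,0,0.4]]]}}

```text
time_s: 18.6
tool_pos: [0.621, -0.0038, 0.1434]
tool_rot: [179.9, -0.4, 3.8]
force: [1.4, -0.1, 0.1]
grip_width: 0.017
grasp_force: 0.0
```

```bash
python3 - <<'E'
from h import *
im,d,K,k1,T=cam('wrist'); B=board(cloud(d,K,k1,T)); tool(); save('w5',im)
ir=lambda c:isred(c)&(c[...,1]<c[...,0]*.5)
fit(B,im,'red',(0,99,-70,0),(47,57),ir)
fit(B,im,'yellow',(10,95,-14,30),(47,57),lambda c:isred(c)&(c[...,1]>c[...,0]*.6))
fit(B,im,'tile',(-20,100,23,102),(36,42),lambda c:isred(c)&(c[...,1]<c[...,0]*.6))
fit(B,im,'jaw',(0,95,-100,-45),(48,55),lambda c:~isred(c))
fit(B,im,'knob',(-20,60,-285,-240),(90,103))
w=cam('scene'); Bs=board(cloud(*w[1:]))
m=(Bs[...,2]>100)&(Bs[...,2]<150)&(Bs[...,1]<-300)&(Bs[...,0]>-150)&(Bs[...,0]<200); print('solvent',np.median(Bs[m],0))
E
```

```text
tool [ -4.7 -33.  146. ] [179.9  -0.6   0. ] F [1.7 0.6 2. ] g 0.021 18.65
red 5736 z 52.2 x [22.  89.6] y [-56.8  -7.9] [[55.7, -32.3], [50.0, 69.1], 90.0]
yellow 3471 z 52.1 x [22.1 90.2] y [-6.7 23.2] [[56.2, 5.5], [37.2, 70.0], 89.1]
tile 0
jaw 3287 z 52.5 x [13.  90.3] y [-87.6 -60.2] [[51.4, -74.2], [79.7, 28.6], 0.0]
knob 21 z 90.7 x [21.1 29.9] y [-258.5 -255.8] [[25.5, -256.9], [9.5, 1.8], 13.8]
solvent [ -23.54809075 -502.81271902  118.80524402]
```

View pics/w5.png

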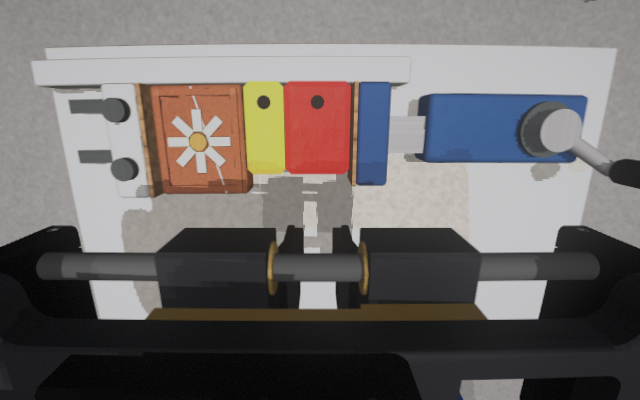

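>>> {"method": "jog_arm", "body": {"motion": [[[0.15,0.45,0,0,0,0,0.4],[0.3,0.9,0,0,0,0,0.4],[0.3,0.98,0,0,0,0,0.4]]]}}

```text
time_s: 19.0
tool_pos: [0.6563, -0.1088, 0.1378]
tool_rot: [179.7, 0.0, 3.3]
force: [-0.4, -1.1, -0.1]
grip_width: 0.0476
grasp_force: 0.0
```

>>> {"method": "jog_arm", "body": {"motion": [[[0,0.48,0,0,0,0,0.4],[0,0.97,0,0,0,0,0.4],[0,0.97,0,0,0,0,0.4]]]}}

```text
time_s: 19.3
tool_pos: [0.6602, -0.2082, 0.1374]
tool_rot: [179.6, 0.2, 3.1]
force: [-0.9, -1.5, -0.5]
grip_width: 0.0516
grasp_force: 0.0
```

>>> {"method": "jog_arm", "body": {"motion": [[[0,0.38,0,0,0,0,0.4],[0,0.38,0,0,0,0,0.4],[0,0.38,0,0,0,0,0.4],[0,0.38,0,0,0,0,0.4]]]}}

```text
time_s: 19.7
tool_pos: [0.6647, -0.233, 0.1388]
tool_rot: [-179.9, 0.0, 3.9]
force: [-0.0, 0.5, 0.3]
grip_width: 0.0523
grasp_force: 0.0
```

```bash
python3 - <<'E'
from h import *
im,d,K,k1,T=cam('wrist'); B=board(cloud(d,K,k1,T)); tool(); save('w6',im)
fit(B,im,'knob',(-20,60,-295,-240),(92,103))
for z in range(44,104,6): fit(B,im,'hub%d'%z,(20,90,-250,-180),(z,z+6),iswhite)
E
```

```text
tool [  22.4 -264.2  139.1] [-1.799e+02  0.000e+00  1.000e-01] F [0.6 0.6 0.1] g 0.0523 19.75
knob 676 z 97.9 x [18.1 36. ] y [-275.8 -257.8] [[26.9, -267.1], [19.2, 18.8], 45.5]
hub44 61 z 49.0 x [37.2 77.5] y [-225.6 -194.8] [[58.0, -209.4], [28.3, 40.3], 82.0]
hub50 13 z 50.2 x [46.3 75.3] y [-243.3 -195.1] [[61.9, -222.8], [51.7, 24.1], 78.8]
hub56 339 z 61.1 x [38.9 69.8] y [-249.2 -202.8] [[53.2, -226.3], [51.9, 31.1], 75.9]
hub62 1480 z 63.1 x [40.3 71.3] y [-242.7 -200. ] [[55.5, -225.2], [51.8, 32.0], 86.2]
hub68 0
hub74 0
hub80 0
hub86 0
hub92 0
hub98 0
```

View pics/w6.png

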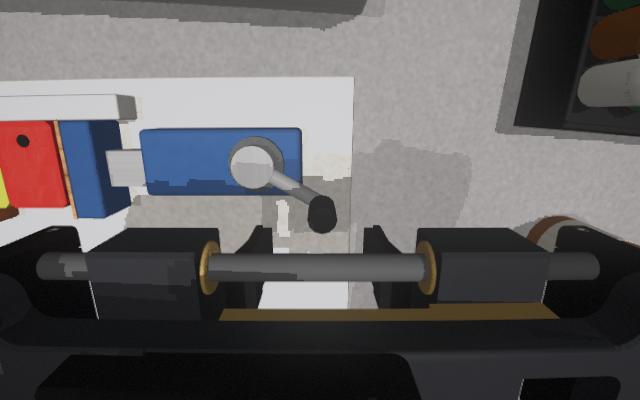

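>>> {"method": "jog_arm", "body": {"motion": [[[0.04,0.03,0,0,0,0,0.4],[0.04,0.03,0.2,0,0,0,0.4],[0.04,0.03,0.45,0,0,0,0.4],[0.04,0.03,0.53,0,0,0,0.4],[0.04,0.03,0.53,0,0,0,0.6]]]}}

```text
time_s: 20.25
tool_pos: [0.6683, -0.2365, 0.0849]
tool_rot: [-179.9, 0.2, 3.9]
force: [-0.3, 0.8, -0.3]
grip_width: 0.0493
grasp_force: 0.0
```

>>> {"method": "jog_arm", "body": {"motion": [[[0,0,0,0,0,0,1],[0,0,0,0,0,0,1],[0,0,0,0,0,0,1],[0,0,0,0,0,0,1],[0,0,0,0,0,0,1]]], "grip_force": 15}}

```text
time_s: 20.75
tool_pos: [0.6698, -0.2357, 0.0876]
tool_rot: [-179.9, -0.1, 3.9]
force: [-1.4, 3.3, 4.5]
grip_width: 0.0191
grasp_force: 15.0
```

```bash
python3 - <<'E'
from h import *
tool()
E
```

```text
tool [  27.1 -267.6   87.6] [-1.799e+02 -1.000e-01  1.000e-01] F [-1.4  3.3  4.5] g 0.0191 20.75
```

>>> {"method": "jog_arm", "body": {"motion": [[[-0.03,-0.02,0,0,0,0,1],[-0.06,-0.045,0,0,0,0,1],[-0.09,-0.07,0,0,0,0,1],[-0.125,-0.095,0,0,0,0,1]]]}}

```text
time_s: 21.15
tool_pos: [0.6575, -0.2279, 0.0875]
tool_rot: [180.0, -0.2, 3.8]
force: [6.3, 1.8, 2.1]
grip_width: 0.0196
grasp_force: 15.0
```

>>> {"method": "jog_arm", "body": {"motion": [[[-0.035,-0.03,0,0,0,0,1],[-0.065,-0.06,0,0,0,0,1],[-0.08,-0.09,0,0,0,0,1],[-0.096,-0.123,0,0,0,0,1]]]}}

```text
time_s: 21.55
tool_pos: [0.6473, -0.2169, 0.0876]
tool_rot: [179.9, -0.2, 3.8]
force: [6.1, 0.7, 1.9]
grip_width: 0.0194
grasp_force: 15.0
```

```bash
python3 - <<'E'
from h import *
im,d,K,k1,T=cam('wrist'); B=board(cloud(d,K,k1,T)); tool()
fit(B,im,'jaw',(0,95,-100,-45),(48,55),lambda c:~isred(c))
fit(B,im,'knobarea',(-20,60,-260,-225),(80,103))
fit(B,im,'hub62',(20,90,-250,-180),(62,68),iswhite)
E
```

```text
tool [   5.6 -246.8   87.6] [ 1.799e+02 -2.000e-01  1.000e-01] F [5.9 1.7 2.3] g 0.0198 21.6
jaw 5331 z 52.3 x [13.  90.4] y [-86.4 -60.7] [[51.4, -70.0], [79.9, 34.5], 0.0]
knobarea 1146 z 93.0 x [ 8.4 17.8] y [-259.7 -228.3] [[12.0, -243.1], [33.2, 10.9], 87.0]
hub62 2535 z 63.1 x [33.1 71.2] y [-230.5 -200.1] [[53.6, -219.6], [42.8, 31.8], 59.3]
```

>>> {"method": "jog_arm", "body": {"motion": [[[-0.015,-0.035,0,0,0,0,1],[-0.03,-0.07,0,0,0,0,1],[-0.042,-0.105,0,0,0,0,1],[-0.05,-0.145,0,0,0,0,1]]]}}

```text
time_s: 22.0
tool_pos: [0.6406, -0.2047, 0.0875]
tool_rot: [179.8, -0.2, 3.8]
force: [4.3, -0.7, 4.4]
grip_width: 0.0195
grasp_force: 15.0
```

>>> {"method": "jog_arm", "body": {"motion": [[[-0.01,-0.04,0,0,0,0,1],[-0.015,-0.08,0,0,0,0,1],[-0.02,-0.12,0,0,0,0,1],[-0.02,-0.155,0,0,0,0,1]]]}}

```text
time_s: 22.4
tool_pos: [0.6365, -0.1892, 0.0874]
tool_rot: [179.8, -0.0, 3.8]
force: [2.2, -3.0, 6.5]
grip_width: 0.0196
grasp_force: 15.0
```

```bash
python3 - <<'E'
from h import *
tool()
E
```

```text
tool [  -3.  -219.    87.4] [179.8  -0.   -0. ] F [ 2.2 -3.   6.5] g 0.0196 22.4
```

>>> {"method": "jog_arm", "body": {"motion": [[[0,-0.03,0,0,0,0,1],[0,-0.06,0,0,0,0,1],[0.005,-0.09,0,0,0,0,1],[0.005,-0.12,0,0,0,0,1]]]}}

```text
time_s: 22.8
tool_pos: [0.6361, -0.1777, 0.0875]
tool_rot: [179.8, 0.0, 3.7]
force: [1.9, -2.7, 6.2]
grip_width: 0.0196
grasp_force: 15.0
```

>>> {"method": "jog_arm", "body": {"motion": [[[0.01,-0.02,0,0,0,0,1],[0.01,-0.04,0,0,0,0,1],[0.015,-0.06,0,0,0,0,1]]]}}

```text
time_s: 23.1
tool_pos: [0.6368, -0.1718, 0.0874]
tool_rot: [179.8, 0.1, 3.7]
force: [0.7, -1.9, 7.2]
grip_width: 0.0194
grasp_force: 15.0
```

```bash
python3 - <<'E'
from h import *
tool()
E
```

```text
tool [  -1.5 -201.6   87.4] [ 1.798e+02  1.000e-01 -1.000e-01] F [ 0.7 -1.9  7.2] g 0.0194 23.1
```

>>> {"method": "jog_arm", "body": {"motion": [[[0.005,-0.02,0,0,0,0,1],[0.01,-0.04,0,0,0,0,1]]]}}

```text
time_s: 23.3
tool_pos: [0.6376, -0.1678, 0.0874]
tool_rot: [179.8, 0.1, 3.7]
force: [1.6, -3.4, 7.6]
grip_width: 0.0196
grasp_force: 15.0
```

>>> {"method": "jog_arm", "body": {"motion": [[[0.005,-0.02,0,0,0,0,1],[0.008,-0.03,0,0,0,0,1]]]}}

```text
time_s: 23.5
tool_pos: [0.6384, -0.1647, 0.0874]
tool_rot: [179.8, 0.0, 3.7]
force: [1.2, -3.0, 6.8]
grip_width: 0.0196
grasp_force: 15.0
```

>>> {"method": "jog_arm", "body": {"motion": [[[0.005,-0.015,0,0,0,0,1],[0.005,-0.02,0,0,0,0,1]]]}}

```text
time_s: 23.7
tool_pos: [0.639, -0.1628, 0.0874]
tool_rot: [179.8, 0.0, 3.7]
force: [2.5, -4.4, 6.9]
grip_width: 0.0196
grasp_force: 15.0
```

```bash
python3 - <<'E'
from h import *
im,d,K,k1,T=cam('wrist'); B=board(cloud(d,K,k1,T)); tool(); save('w7',im)
fit(B,im,'jaw',(0,95,-100,-45),(48,55),isblue)
fit(B,im,'red',(0,99,-70,5),(47,57),lambda c:isred(c)&(c[...,1]<c[...,0]*.5))
fit(B,im,'yellow',(10,95,-14,30),(47,57),lambda c:isred(c)&(c[...,1]>c[...,0]*.6))
E
```

```text
tool [   1.2 -192.8   87.4] [ 1.798e+02 -0.000e+00 -1.000e-01] F [ 2.2 -3.3  5.8] g 0.0194 23.75
jaw 5321 z 52.4 x [13.8 90. ] y [-81.3 -57.3] [[51.6, -68.8], [78.3, 26.6], 0.2]
red 8630 z 52.1 x [22.2 90.1] y [-52.7  -3.7] [[55.9, -28.1], [70.1, 51.8], 0.3]
yellow 1173 z 52.1 x [20.9 76.1] y [-3.8 11.7] [[48.4, 4.4], [60.5, 27.1], 9.7]
```

>>> {"method": "jog_arm", "body": {"motion": [[[0.007,-0.015,0,0,0,0,1],[0.01,-0.025,0,0,0,0,1]]]}}

```text
time_s: 23.95
tool_pos: [0.6398, -0.1605, 0.0874]
tool_rot: [179.8, 0.0, 3.7]
force: [2.1, -3.8, 6.4]
grip_width: 0.0194
grasp_force: 15.0
```

>>> {"method": "jog_arm", "body": {"motion": [[[0.005,-0.01,0,0,0,0,1],[0.01,-0.02,0,0,0,0,1]]]}}

```text
time_s: 24.15
tool_pos: [0.6405, -0.1587, 0.0874]
tool_rot: [179.8, 0.0, 3.7]
force: [1.3, -4.3, 5.6]
grip_width: 0.0191
grasp_force: 15.0
```

>>> {"method": "jog_arm", "body": {"motion": [[[0.005,-0.01,0,0,0,0,1],[0.01,-0.02,0,0,0,0,1]]]}}

```text
time_s: 24.35
tool_pos: [0.6413, -0.1567, 0.0874]
tool_rot: [179.8, 0.0, 3.7]
force: [1.8, -3.9, 6.8]
grip_width: 0.0197
grasp_force: 15.0
```

>>> {"method": "jog_arm", "body": {"motion": [[[0.007,-0.013,0,0,0,0,1],[0.014,-0.026,0,0,0,0,1]]]}}

```text
time_s: 24.55
tool_pos: [0.6422, -0.1549, 0.0874]
tool_rot: [179.7, 0.1, 3.7]
force: [1.2, -5.4, 7.6]
grip_width: 0.0196
grasp_force: 15.0
```

>>> {"method": "jog_arm", "body": {"motion": [[[0.007,-0.012,0,0,0,0,1],[0.013,-0.022,0,0,0,0,1]]]}}

```text
time_s: 24.75
tool_pos: [0.6428, -0.1538, 0.0874]
tool_rot: [179.6, 0.1, 3.6]
force: [-0.3, -7.4, 8.8]
grip_width: 0.0197
grasp_force: 15.0
```

>>> {"method": "jog_arm", "body": {"motion": [[[0.006,-0.01,0,0,0,0,1],[0.012,-0.02,0,0,0,0,1]]]}}

```text
time_s: 24.95
tool_pos: [0.6433, -0.1529, 0.0874]
tool_rot: [179.6, 0.2, 3.6]
force: [-1.9, -8.6, 9.0]
grip_width: 0.0194
grasp_force: 15.0
```

```bash
python3 - <<'E'
from h import *
im,d,K,k1,T=cam('wrist'); B=board(cloud(d,K,k1,T)); tool(); save('w8',im)
fit(B,im,'jaw',(0,95,-100,-45),(48,55),isblue)
fit(B,im,'red',(0,99,-70,5),(47,57),lambda c:isred(c)&(c[...,1]<c[...,0]*.5))
fit(B,im,'yellow',(10,95,-14,30),(47,57),lambda c:isred(c)&(c[...,1]>c[...,0]*.6))
im,d,K,k1,T=cam('scene'); Bs=board(cloud(d,K,k1,T))
fit(Bs,im,'s yellow',(10,95,-14,40),(47,57),lambda c:isred(c)&(c[...,1]>c[...,0]*.6))
fit(Bs,im,'s tile',(-20,100,23,102),(36,42),lambda c:isred(c)&(c[...,1]<c[...,0]*.6))
E
```

```text
tool [   6.2 -183.2   87.3] [179.5   0.2  -0.2] F [-1.6 -7.4  9.5] g 0.0194 25.0
jaw 5286 z 52.5 x [13.6 89.9] y [-80.5 -56.5] [[51.6, -68.3], [78.7, 25.9], 0.5]
red 8672 z 52.2 x [22.3 90.1] y [-51.9  -2.9] [[55.9, -26.9], [70.2, 52.3], 0.2]
yellow 2683 z 52.2 x [21.2 89.7] y [-2.7 20.6] [[55.7, 5.3], [70.3, 36.7], 1.0]
s yellow 135 z 51.6 x [22.4 92.7] y [-3.6 25.4] [[57.2, 11.0], [71.8, 28.9], 4.2]
s tile 163 z 38.9 x [ 5.6 89.9] y [28.8 99.2] [[47.7, 63.6], [71.8, 85.0], 89.7]
```

>>> {"method": "jog_arm", "body": {"motion": [[[0.006,-0.01,0,0,0,0,1],[0.012,-0.02,0,0,0,0,1]]]}}

```text
time_s: 25.25
tool_pos: [0.6438, -0.152, 0.0873]
tool_rot: [179.5, 0.3, 3.5]
force: [-3.9, -10.1, 9.4]
grip_width: 0.0195
grasp_force: 15.0
```

>>> {"method": "jog_arm", "body": {"motion": [[[0.005,-0.008,0,0,0,0,1],[0.005,-0.008,0,0,0,0,1]]]}}

```text
time_s: 25.45
tool_pos: [0.644, -0.1516, 0.0873]
tool_rot: [179.5, 0.3, 3.5]
force: [-4.1, -9.8, 9.3]
grip_width: 0.0194
grasp_force: 15.0
```

>>> {"method": "jog_arm", "body": {"motion": [[[0,0,0,0,0,0,0.6],[0,0,0,0,0,0,0.6],[0,0,0,0,0,0,0.6],[0,0,-0.3,0,0,0,0.6],[0,0,-0.7,0,0,0,0.6]]]}}

```text
time_s: 25.95
tool_pos: [0.6426, -0.1434, 0.1526]
tool_rot: [-179.8, 0.6, 3.8]
force: [0.3, -0.3, -0.1]
grip_width: 0.0342
grasp_force: 0.0
```

>>> {"method": "jog_arm", "body": {"motion": [[[-0.2,-0.3,-0.2,0,0,0,0.6],[-0.4,-0.6,-0.5,0,0,0,0.6],[-0.5,-0.8,-0.7,0,0,0,0.6],[-0.5,-0.8,-0.7,0,0,0,0.6],[-0.5,-0.8,-0.7,0,0,0,0.6]]]}}

```text
time_s: 26.45
tool_pos: [0.5904, -0.0665, 0.2258]
tool_rot: [180.0, 0.1, 3.9]
force: [0.7, 0.1, -1.1]
grip_width: 0.0347
grasp_force: 0.0
```

```bash
python3 - <<'E'
from h import *
im,d,K,k1,T=cam('wrist'); B=board(cloud(d,K,k1,T)); tool(); save('w9',im)
fit(B,im,'jaw',(0,95,-100,-45),(48,55),isblue)
fit(B,im,'red',(0,99,-70,5),(47,57),lambda c:isred(c)&(c[...,1]<c[...,0]*.5))
fit(B,im,'yellow',(10,95,-14,30),(47,57),lambda c:isred(c)&(c[...,1]>c[...,0]*.6))
fit(B,im,'tile',(-20,100,23,102),(36,42),lambda c:isred(c)&(c[...,1]<c[...,0]*.6))
fit(B,im,'fence',(-10,85,85,140),(48,58))
fit(B,im,'knob',(-50,60,-245,-140),(92,103))
E
```

```text
tool [-41.  -94.7 224.9] [-180.     0.2    0. ] F [ 0.1  0.1 -0.5] g 0.0347 26.5
jaw 1919 z 52.5 x [12.6 89.6] y [-80.1 -56.7] [[50.7, -68.3], [78.5, 23.9], 0.2]
red 3409 z 52.1 x [21.8 89.7] y [-51.8  -3.6] [[56.2, -27.4], [69.1, 49.7], 0.1]
yellow 2082 z 52.1 x [21.9 90. ] y [-2.8 27.5] [[56.4, 8.0], [41.3, 69.2], 89.7]
tile 66 z 38.5 x [45.4 88.7] y [ 46.8 100.6] [[78.5, 77.4], [36.4, 66.4], 34.2]
fence 2001 z 51.8 x [ 1.4 84.6] y [101.9 131.2] [[42.7, 116.6], [84.9, 30.8], 0.7]
knob 386 z 97.8 x [-4.6 13.7] y [-194.  -175.7] [[4.5, -184.9], [18.6, 19.1], 49.7]
```

View pics/w9.png

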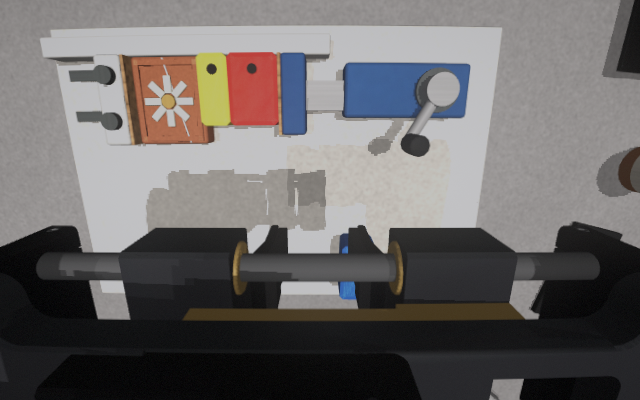

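```bash
python3 -c "
from h import *
print(env.sign_off())"
```

```text
the job is handed in; nothing more can be done
None
```

I handed the job in at about 26.5 s. The tile was slid flush to the fence first, then the yellow 30 mm and red 50 mm blocks were pushed home in the roughly 87 mm gap. The crank was wound clockwise until it stalled at about 11 N, and the gripper let go. While the yellow block was going in, the tile slid about 6 mm along the fence, and it still measured square before clamping.

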